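# Lock the sharps bin under its retaining bar

## Task

Lock the sharps bin into its holder: lay the loose steel bar over the bin so that it lies down in the troughs of both columns, and let go of it. Then take the key with the wide square head from the key block, work it down into the lock until it is fully in (the pins are sticky: wiggle it, do not ram it or turn it early) and turn it a quarter clockwise, seen from above, to its stop, so that the bolt slides over the end of the bar. Finish while still gripping the key and holding it turned, since the lock springs back and I want to seal the bolt while you hold it; leave the other keys in place and do not knock things about.

Things in the scene. Friction and masses are not known exactly. Their poses are not given: they have to be found in the camera images.
- holder: fixed white steel bench holder of the sharps bin. Origin: underside centre, on the table, below the bin; its x points away from the robot at yaw 0, y runs through both columns, z up. Base plate 130 (x) x 272 (y) x 6 mm. Box columns 50 mm wide in x, one at y = -111 to -62 mm, one at y = 62 to 105 mm, the bin between them, and outside the second the lock case
- trough_mid (a point): point midway between the troughs at the height of their floors, 132 mm above the table (holder x = y = 0, axes as the holder's): the bar's underside centre comes to lie here. The bin's lid is 10 mm lower
- trough_a (a point): floor centre of the trough on top of the column at -y. Both troughs run along the holder's y, open above and towards the bin, floor 132 mm above the table, 24 mm wide between cheeks that rise 26 mm and flare to 34 mm in their top 8 mm. Closed at the outer end by a lip at holder y = -105 mm
- trough_b (a point): floor centre of the same trough on the column at +y; its outer end is closed by the lock case at holder y = 105 mm, so that the 190 mm bar has 10 mm of play lengthwise either way. The bolt comes out above this trough
- bar: retaining bar, straight box-section steel with black end caps, 190 long (its x) x 20 wide (y) x 12 mm high (z), about 0.24 kg; origin: centre of its underside. It starts lying flat on the table; it is the same either way round
- keyway (a point): centre of the mouth of the keyway in the lock's brass cylinder, on its turning axis, 169 mm above the table, in the top of the dark lock case (52 x 52 mm, top at 168 mm, centred at holder y = 131 mm). Turns with the cylinder: x along the keyway's long side, z up. Keyway 13.6 (x) x 5.6 mm (y), chamfer 1.5 mm, 27 mm deep
- pins (a point): point on the axis in the keyway, 9 mm below its mouth, at the first pair of sticky pins; a second pair is 9 mm deeper. They stand 2.6 mm into the keyway from both narrow ends. A straight push tends to jam on a pair (20 N and more); with small turns to and fro (some 5 degrees each way) while pressing gently it slips past at about 10 N. Once pushed aside they stay aside
- lock_plug (a joint): angle of the lock cylinder in rad: 0 at rest with the keyway along the holder's x, grows clockwise seen from above, stop at 1.62. A spring turns it back: 0.02 N m at 0, 0.13 N m at a quarter turn (friction 0.06 N m besides). The key has about 0.13 rad of play in the keyway, so the hand must turn that much further
- lock_bolt (a joint): travel of the bolt in m, driven by the cylinder, 15 mm per rad: 0 drawn back in the lock case, 0.024 thrown. The bolt, 14 mm wide, slides out of the case along the holder's -y above the trough at +y, underside 147 mm above the table (3 mm over a seated bar), and ends over the bar's end
- key: this lock's key: the widest head of the three, black plastic, 34 wide (its x) x 10 thick (y) x 28 mm high, 32 to 60 mm above the tip; steel blade 12 (x) x 4 mm (y), 32 long, tapered to 4 x 2 mm over the last 3 mm. Origin: blade tip, z up. 30 g. Starts blade down in the key block, head resting on it. Fits the lock either way round; fully in, the tip is 27 mm below the keyway's mouth
- key_round: another key in the block, not for this lock: round head 22 mm across, 8 mm thick; origin at its tip
- key_small: another key in the block, not for this lock: small square head 18 mm wide, 8 mm thick, 16 mm high; origin at its tip
- key_block: fixed dark wooden key block, 150 (its x) x 44 (y) x 40 mm high, origin at its underside centre; three slots at x = -45, 0 and 45 mm with the keys in them, heads in line along the block's x; which key is in which slot varies
- bin: sharps bin: yellow tapered tub with white lid, 104 mm across, 116 mm high, standing loose on the holder's base plate between the columns; origin: centre of its underside
- soap_jar: small amber jar with white cap, 40 mm across, 55 mm high, origin at its underside
- ink_bottle: dark ink bottle, 48 mm across, 140 mm high, origin at its underside
- rinse_bottle: pink rinse bottle, 60 mm across, 165 mm high, origin at its underside
- orange_center (a point): centre of an orange (a practice fruit), 74 mm across
Mind the look-alikes: they are no part of the job. There is more than one size of the key_block; the one meant has the size given above.

How it is judged (in metres and radians):
On the way, in this order (a step that is already met when the one before it is completed fails the run):
1. the bar lies down in both troughs, let go (x of bar in the frame of holder between -0.004 and 0.004 m and y of bar in the frame of holder between -0.013 and 0.013 m and z of bar in the frame of holder between 0.129 and 0.1345 m and angle between the x axis of bar and the y axis of holder, either way round below 0.05 rad and angle between bar's own z axis and vertical below 0.06 rad and contact force between the fingers and bar below 0.1 N), for 0.2 s.
2. the key is fully in the lock, not yet turned (z of key in the frame of keyway below -0.0245 m and horizontal distance between key and keyway below 0.003 m and angle between key's own z axis and vertical below 0.08 rad and value of joint lock_plug below 0.45 rad), for 0.1 s.
3. the key is turned a quarter with the bolt over the bar (z of key in the frame of keyway below -0.0245 m and horizontal distance between key and keyway below 0.003 m and angle between key's own z axis and vertical below 0.08 rad and value of joint lock_plug above 1.35 rad and value of joint lock_bolt above 0.0195 m), for 0.1 s.
At the end, for the whole second after the job is handed in: Bar flat in both troughs (4 mm across, 13 mm lengthwise, 2.5 mm in height), not touched; key within 2.5 mm of full depth; cylinder at rest past 1.35 rad, bolt out over 19.5 mm; fingers grip the key with over 2 N; bin upright in the holder (all of step 1 and all of step 3 and velocity of joint lock_plug between -0.2 and 0.2 rad/s and contact force between the fingers and key above 2 N and contact force between the arm and bar below 0.1 N and angle between bin's own z axis and vertical below 0.1 rad and horizontal distance between bin and holder below 0.02 m); the arm keeps its last pose, push and grip.
It fails at once if the key is rammed: it presses on the lock with more than 70 N before it is turned (contact force between key and holder above 70 N and value of joint lock_plug below 0.45 rad).
It fails at once if the cylinder is turned early, by a key that is not fully in (value of joint lock_plug above 0.6 rad and z of key in the frame of keyway above -0.0215 m).
It fails at once if another key is pulled out or knocked away (distance of any of key_round, key_small from where it was at the start of the episode above 0.02 m).
It fails at once if the sharps bin is tipped (angle between bin's own z axis and vertical above 0.25 rad).
It fails at once if a bystander is knocked over or shoved (angle between any of soap_jar, ink_bottle, rinse_bottle's own z axis and vertical above 0.5 rad or distance of any of soap_jar, ink_bottle, rinse_bottle from where it was at the start of the episode above 0.06 m or distance of orange_center from where it was at the start of the episode above 0.08 m).
It also fails if it takes over 72 s, if anything falls off the work surface, if the arm or the gripper's body presses on something with over 40 N, if the wrist force passes 120 N, or if a joint passes its speed limit or range.

## Robot

A 6-joint arm with a two-finger parallel gripper is mounted at the origin on the work surface. World frame = base frame: x ahead of the robot, y to its left, z up, the work surface at z = 0. Lengths are in m, angles in degrees, forces in N, time in s.
With the tool pointing down it reaches from about 0.35 to 0.875 m from the base axis. Payload 4.2 kg.
Tool frame: the origin (TCP) lies on the centre line of the jaws, within the pads' length; the fingertips stand 25 mm ahead of it and the grasp point (between the pads) lies 6 mm ahead of it (finger_overhang is the distance from the TCP to the fingertips, in m); z points along the fingers, y is the line along which they close (so a half turn about z gives the same grasp; the last joint's range is limited). The gripper opens to 87 mm and grips with 3 to 60 N. Pads are 19 mm wide; open, the fingers measure 117 mm over their backs; the gripper's body (75 mm by 190 mm) begins 51 mm behind the grasp point.
Start: joints at [-57.949, 22.042, 0.453, 0, -68.411, -14.817], TCP at [0.185, -0.597, 0.248] pointing down, gripper open.
Joint ranges: [-179.83, 179.83], [-69.29, 118.12], [-61.27, 80.66], [-181.25, 117.63], [-171.15, -9.14], [-177.46, 177.46]. Speed limits (degrees/s): [159.86, 159.86, 180, 180, 180, 180].

## Interface

Orientations are given as a 3x3 rotation matrix whose columns are the frame's x, y, z axes.
In Python, from station import sense, capture, finish_job, spot_in, tip_of, finger_overhang gives the robot as it stands. The module is installed in compiled form; this text tells all that it offers.
- The arm moves only by the tool servo_tool, never from a script. Its arguments are lists of equal length, an entry for each row: "slide": the shift along the tool's x, y, z in m, a list of three; "spin": the turn about the tool's z in degrees; "grip": the closure, from 0 (fully open) to 1 (shut). A call has exactly 5 rows; each row is the pose to reach, as a shift and turn from the pose commanded when the call began, along the tool's axes at that moment; what a row does not reach only later rows make up. A row lasts 1/12 s, in which the tool goes at most 41.7 mm and 7.16 degrees, less where a joint would pass 70% of its speed; a pose out of reach is approached as far as the arm can. A call with a gripper value outside its range is refused whole. The fingers move at their own pace and stop on an object; the grip force is fixed at half the most. Time passes only in rows, so rows that repeat a pose let the fingers close, or fill a call up. It gives the time, the measured TCP pose, the force, the opening and the grip force at its end, in the units of the state.
- sense(): the state, without advancing time (a new reading comes with each control period).
- capture(name): name is "scene" or "side" or "wrist"; returns a dict with "pixels" (420x560x3 uint8, blue, green, red), "depth" (420x560 float32, m along the optical axis (not along the pixel's ray), 0 where there is no reading), "fx", "fy", "cx", "cy" (pixels), "k1" (the pictures are not rectified: a ray, as slopes to the right and down, at radius r is drawn at 1 + k1 r^2 times it, then the intrinsics apply), "R" (3x3) and "t" (3): a world point X has camera coordinates R X + t; the wrist camera has in their place "hand_eye" (4x4, takes a point from camera to tool coordinates, whose origin is the TCP and whose axes are the flange's). Camera axes: x right, y down, z forward; pixel columns grow to the right and rows downward; lengths in m; the calibration is good to about 2 mm. A picture is of the moment at which its call begins: read the wrist's pose just before it.
- finish_job(): hands the job in; it is judged then, once.
Trained networks look in the newest picture that a camera, given by its name, has taken for a name from the list of things; names that differ only in an ending like _2 or _b are one class to them, and where a whole thing is asked for, a point or a joint stands for the part that bears it (a point fixed in the world has none). Each returns a list of dicts, best first, with "conf" (0 to 1); they miss things now and then, are a little off and sometimes report something else, mostly with a low value. They report only what shows in the picture. A call takes as long as a camera call. They do not tell look-alikes from the thing itself.
- spot_in(thing, camera): "point" ([x, y, z] in m, in world coordinates, good to about 4 mm: the middle of the surface that is visible of it).
- tip_of(thing, camera): "point" ([x, y, z] in m, in world coordinates, good to about 4 mm: a listed point, or the origin of a listed thing).
The state is a dict: "time_s": time; "joints": joint angles; "joint_velocities": joint speeds; "effort": joint torques, N m; "tcp_pos": TCP position; "ee_rot": TCP orientation; "wrist_force": force on the tool from outside, world axes, zero at the start; "moment": the same for the moment, N m; "gripper_width": opening from 0.0 (shut) to 1.0 (fully open); "gripper_force": force on a finger pad.
Only numpy, scipy, OpenCV 4.12 (cv2) and the standard library are available. Lean on these libraries where they do the work, as an engineer would, in place of code of your own. Each camera call takes 0.05 s, during which the arm holds its last target. There are 200 camera calls.

## Working session

There is one attempt and no reset: what is moved stays moved. The work goes in short steps, Python scripts to look and compute and a tool call to move; the robot and the scene stay as the last step left them, time stands still between calls to the robot, and variables do not carry over. Pictures are saved under pics/ and viewed, at most 10 in all, crops included, and the job is handed in when it is done.

Besides the shell and the picture viewer there is one more tool, called after "Call:" by a JSON object that holds its "fn" and its "kwargs", one argument or row to a line. servo_tool: Moves the arm, as the interface text tells. Its arguments: {"type":"object","properties":{"slide":{"type":"array"},"spin":{"type":"array"},"grip":{"type":"array"}},"required":["slide","spin","grip"]}

```bash
mkdir -p pics; python3 - <<'E'
from station import *
import cv2,numpy as np
s=sense();print(s['time_s'],s['tcp_pos'],np.round(s['ee_rot'],3).tolist(),finger_overhang if not callable(finger_overhang) else finger_overhang())
ims=[]
for c in("scene","side"):
    d=capture(c);cv2.imwrite(f"pics/{c}0.png",d["pixels"])
    for t in("holder","bar","key","key_block","bin","soap_jar","ink_bottle","rinse_bottle","orange_center","keyway","trough_a","trough_b","key_round","key_small"):
        r=[(np.round(q['point'],3).tolist(),round(q['conf'],2)) for q in tip_of(t,c)[:3]]
        print(c,t,r)
E
```

```text
0.0 [ 0.1850718  -0.59640327  0.24646051] [[-0.955, -0.296, -0.001], [-0.296, 0.955, 0.002], [0.0, 0.002, -1.0]] 0.025
scene holder [([0.584, 0.215, 0.002], 0.8)]
scene bar [([0.558, -0.047, 0.001], 0.96)]
scene key [([0.547, -0.347, 0.005], 0.55)]
scene key_block [([0.514, -0.231, 0.004], 0.86), ([0.548, -0.345, -0.004], 0.85), ([0.376, -0.312, 0.002], 0.65)]
scene bin [([0.589, 0.209, 0.005], 0.58)]
scene soap_jar [([0.375, 0.138, -0.002], 0.51)]
scene ink_bottle [([0.786, 0.041, 0.001], 0.79)]
scene rinse_bottle [([0.786, 0.167, 0.003], 0.76)]
scene orange_center [([0.716, -0.234, 0.038], 0.59)]
scene keyway [([0.553, 0.334, 0.17], 0.52)]
scene trough_a [([0.604, 0.134, 0.135], 0.94), ([0.56, 0.294, 0.129], 0.93)]
scene trough_b [([0.604, 0.134, 0.135], 0.94), ([0.56, 0.294, 0.129], 0.93)]
scene key_round [([0.591, -0.338, 0.01], 0.49)]
scene key_small [([0.501, -0.343, 0.007], 0.49)]
side holder [([0.585, 0.209, -0.002], 0.67)]
side bar [([0.557, -0.047, 0.0], 0.96)]
side key [([0.546, -0.342, 0.007], 0.46)]
side key_block [([0.374, -0.31, 0.002], 0.97), ([0.519, -0.23, 0.001], 0.71), ([0.583, 0.208, 0.012], 0.71)]
side bin [([0.588, 0.207, 0.006], 0.79)]
side soap_jar [([0.376, 0.135, 0.003], 0.97)]
side ink_bottle [([0.785, 0.045, 0.004], 0.75)]
side rinse_bottle [([0.785, 0.161, -0.004], 0.73)]
side orange_center [([0.718, -0.236, 0.04], 0.88)]
side keyway [([0.551, 0.341, 0.169], 0.68)]
side trough_a [([0.564, 0.295, 0.134], 0.79), ([0.585, 0.211, -0.002], 0.61), ([0.602, 0.132, 0.132], 0.58)]
side trough_b [([0.564, 0.295, 0.134], 0.79), ([0.585, 0.211, -0.002], 0.61), ([0.602, 0.132, 0.132], 0.58)]
side key_round [([0.588, -0.344, 0.006], 0.5), ([0.548, 0.341, 0.156], 0.21)]
side key_small [([0.504, -0.344, 0.005], 0.49)]
```

View pics/scene0.png

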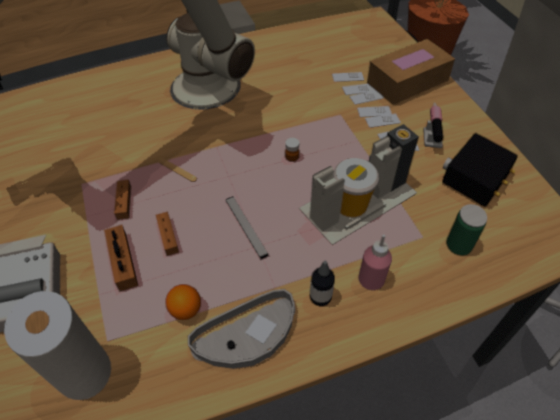

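View pics/side0.png

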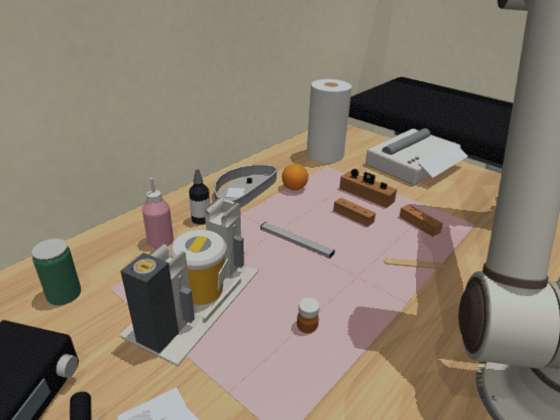

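Scene: the block with three keys is at (122,257); bare look-alike blocks are at (167,233) and (122,198). The 150 mm block with keys fits the description. The bar is at (246,227) and the holder at (355,190), with its lock at (398,150). Next I measure bar yaw, key line and holder yaw from depth, and crop the block.

```bash
cat > h.py <<'E'
from station import *
import cv2,numpy as np
def world(d,tcp=None):
    h,w=d["depth"].shape;v,u=np.mgrid[0:h,0:w].astype(float)
    x=(u-d["cx"])/d["fx"];y=(v-d["cy"])/d["fy"]
    a,b=x.copy(),y.copy()
    for _ in range(10):
        k=1+d["k1"]*(a*a+b*b);a,b=x/k,y/k
    z=d["depth"];P=np.stack([a*z,b*z,z],-1)
    if "hand_eye" in d:
        H=np.array(d["hand_eye"]);P=P@H[:3,:3].T+H[:3,3]
        P=P@np.array(tcp['ee_rot']).T+np.array(tcp['tcp_pos'])
    else: P=(P-np.array(d["t"]))@np.array(d["R"])
    P[z<=0]=np.nan
    return P
def near(P,c,r,z0,z1):
    return P[(np.hypot(P[...,0]-c[0],P[...,1]-c[1])<r)&(P[...,2]>z0)&(P[...,2]<z1)]
def rect(p):
    r=cv2.minAreaRect((p[:,:2]*1000).astype(np.float32));b=cv2.boxPoints(r)
    e=b[1]-b[0];f=b[2]-b[1];e=e if np.hypot(*e)>np.hypot(*f) else f
    return np.round(r[0],1),np.round(r[1],1),round(np.degrees(np.arctan2(e[1],e[0]))%180,1),len(p),round(np.median(p[:,2])*1000,1)
E
python3 - <<'E'
from h import *
for c in("scene","side"):
    d=capture(c);P=world(d)
    for n,a in dict(bar=((.558,-.047),.12,.008,.02),block=((.547,-.345),.1,.034,.044),keys=((.547,-.345),.09,.06,.09),b2=((.514,-.231),.09,.02,.06),b3=((.376,-.312),.09,.02,.06),ca=((.603,.133),.04,.15,.162),cb=((.562,.2945),.035,.15,.162),lock=((.55,.34),.04,.164,.172)).items():
        p=near(P,*a)
        if len(p)>5: print(c,n,*rect(p))
    if c=="side": cv2.imwrite("pics/crop1.png",cv2.resize(d["pixels"][160:240,320:450],None,fx=5,fy=5,interpolation=cv2.INTER_CUBIC))
E
```

```text
scene bar [557.4 -49.8] [192.7  20.6] 7.2 562 11.6
scene block [ 546.9 -343.7] [155.4  45.2] 0.7 943 39.9
scene keys [ 568.3 -343.2] [11.9 70.3] 178.9 103 66.2
scene b2 [ 515.9 -228.8] [ 29.4 109.2] 179.5 482 28.1
scene b3 [ 376.3 -310.5] [ 31.7 111.2] 167.1 456 28.5
scene ca [603.9 128.3] [53.5 50.8] 14.6 311 156.6
scene cb [562.9 295.1] [53.8 47.7] 13.3 238 156.1
scene lock [551.8 340.6] [55.8 57.3] 105.6 375 167.9
side bar [558.2 -47.8] [192.7  25. ] 7.6 558 13.0
side block [ 549.5 -343.2] [150.6  51. ] 0.1 463 41.0
side keys [ 566.  -341.6] [12.1 68.2] 177.7 74 65.4
side b2 [ 516.8 -265. ] [106.3 111.6] 90.2 438 29.4
side b3 [ 376.3 -309.6] [ 37.8 108.2] 169.7 454 29.1
side ca [604.3 130. ] [51.5 52.4] 102.7 370 157.5
side cb [563.5 297.2] [52.3 48.1] 14.0 330 158.2
side lock [552.3 341.3] [53.5 53.2] 14.3 814 169.7
```

View pics/crop1.png

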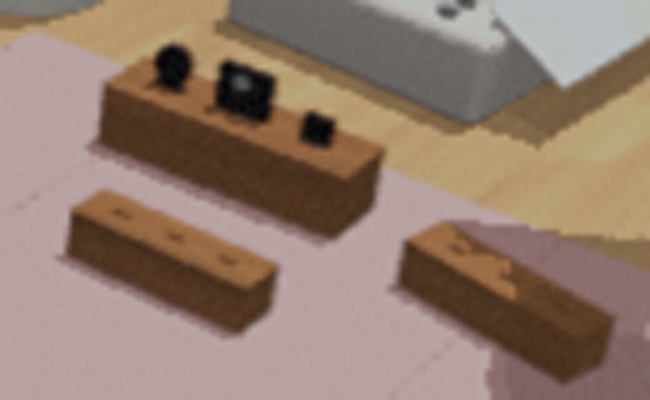

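The crop shows the three-key block with the wide square key in the middle (245,90), the round one at left (172,65) and the small one at right (318,128). The bare blocks are only ~108 mm long, so this 150 mm block is the right one. Moving to the bar.

Call:
{"fn": "servo_tool", "kwargs": {
  "slide": [
    [-0.032, 0.026, 0.003],
    [-0.064, 0.052, 0.006],
    [-0.097, 0.077, 0.009],
    [-0.13, 0.103, 0.012],
    [-0.162, 0.129, 0.015]
  ],
  "spin": [0, 0, 0, 0, 0],
  "grip": [0, 0, 0, 0, 0]
}}

```text
time_s: 2.02
tcp_pos: [0.3023, -0.4243, 0.2326]
ee_rot: [[-0.955, -0.296, 0.0], [-0.296, 0.955, -0.0], [-0.0, -0.001, -1.0]]
wrist_force: [-0.3, -0.4, -0.5]
gripper_width: 1.002
gripper_force: 0.0
```

Call:
{"fn": "servo_tool", "kwargs": {
  "slide": [
    [-0.032, 0.026, 0.003],
    [-0.064, 0.052, 0.006],
    [-0.097, 0.077, 0.009],
    [-0.13, 0.103, 0.012],
    [-0.162, 0.129, 0.015]
  ],
  "spin": [0, 0, 0, 0, 0],
  "grip": [0, 0, 0, 0, 0]
}}

```text
time_s: 2.43
tcp_pos: [0.419, -0.2529, 0.2179]
ee_rot: [[-0.955, -0.296, 0.001], [-0.296, 0.955, -0.0], [-0.001, -0.001, -1.0]]
wrist_force: [1.5, -0.0, 0.7]
gripper_width: 0.998
gripper_force: 0.0
```

Call:
{"fn": "servo_tool", "kwargs": {
  "slide": [
    [-0.032, 0.026, 0.003],
    [-0.064, 0.052, 0.006],
    [-0.097, 0.077, 0.009],
    [-0.13, 0.103, 0.012],
    [-0.162, 0.129, 0.015]
  ],
  "spin": [2, 4, 6, 8, 10],
  "grip": [0, 0, 0, 0, 0]
}}

```text
time_s: 2.85
tcp_pos: [0.5355, -0.0816, 0.2028]
ee_rot: [[-0.992, -0.125, 0.001], [-0.125, 0.992, -0.0], [-0.001, -0.0, -1.0]]
wrist_force: [1.2, 0.0, 1.4]
gripper_width: 0.997
gripper_force: 0.0
```

```bash
cat >> h.py <<'E'
def plan(x,y,z,yaw):
    s=sense();R=np.array(s['ee_rot']);d=R.T@(np.array([x,y,z])-s['tcp_pos'])
    cur=np.degrees(np.arctan2(R[1,1],R[0,1]))
    sp=-((yaw-cur+180)%360-180)
    print("t",s['time_s'],"tcp",np.round(s['tcp_pos'],4),"yawY",round(cur%360,1),"slide",np.round(d,4),"spin",round(sp,1),"J",np.round(s['joints'],0))
E
python3 - <<'E'
from h import *
s=sense();d=capture("wrist");P=world(d,s)
p=near(P,(.558,-.047),.12,.008,.02);print(*rect(p));print(p[:,:2].mean(0))
print([ (np.round(q['point'],4),q['conf']) for q in tip_of("bar","wrist")])
plan(.558,-.048,.028,97.3)
E
```

```text
[539.1 -50.1] [155.9  20.5] 7.3 3450 12.6
[ 0.53402345 -0.05099877]
[(array([ 0.5573, -0.0538,  0.0072]), 0.8)]
t 2.95 tcp [ 0.5375 -0.0795  0.2021] yawY 97.5 slide [-0.0242  0.0285  0.1741] spin 0.2 J [  9.  16. -15.   0. -59. -91.]
```

Call:
{"fn": "servo_tool", "kwargs": {
  "slide": [
    [-0.012, 0.014, 0.035],
    [-0.024, 0.0285, 0.07],
    [-0.024, 0.0285, 0.105],
    [-0.024, 0.0285, 0.14],
    [-0.024, 0.0285, 0.155]
  ],
  "spin": [0, 0, 0, 0, 0],
  "grip": [0, 0, 0, 0, 0]
}}

```text
time_s: 3.37
tcp_pos: [0.5519, -0.0525, 0.0433]
ee_rot: [[-0.992, -0.125, -0.007], [-0.125, 0.992, -0.001], [0.007, 0.0, -1.0]]
wrist_force: [-0.5, -0.5, 0.2]
gripper_width: 0.998
gripper_force: 0.0
```

Call:
{"fn": "servo_tool", "kwargs": {
  "slide": [
    [0, 0, 0.01],
    [0, 0, 0.019],
    [0, 0, 0.019],
    [0, 0, 0.019],
    [0, 0, 0.019]
  ],
  "spin": [0, 0, 0, 0, 0],
  "grip": [0.4, 0.5, 1, 1, 1]
}}

```text
time_s: 3.78
tcp_pos: [0.5558, -0.0523, 0.03]
ee_rot: [[-0.992, -0.126, 0.003], [-0.126, 0.992, 0.0], [-0.003, -0.0, -1.0]]
wrist_force: [0.1, -0.9, 0.1]
gripper_width: 0.707
gripper_force: 0.0
```

Call:
{"fn": "servo_tool", "kwargs": {
  "slide": [
    [0, 0, 0],
    [0, 0, 0],
    [0, 0, 0],
    [0, 0, 0],
    [0, 0, 0]
  ],
  "spin": [0, 0, 0, 0, 0],
  "grip": [1, 1, 1, 1, 1]
}}

```text
time_s: 4.2
tcp_pos: [0.5548, -0.0523, 0.0289]
ee_rot: [[-0.992, -0.126, 0.001], [-0.126, 0.992, 0.0], [-0.001, 0.0, -1.0]]
wrist_force: [0.3, -0.5, 0.1]
gripper_width: 0.329
gripper_force: 0.0
```

Call:
{"fn": "servo_tool", "kwargs": {
  "slide": [
    [0, 0, 0],
    [0, 0, 0],
    [0, 0, 0],
    [0, 0, 0],
    [0, 0, 0]
  ],
  "spin": [0, 0, 0, 0, 0],
  "grip": [1, 1, 1, 1, 1]
}}

```text
time_s: 4.62
tcp_pos: [0.5549, -0.0521, 0.0287]
ee_rot: [[-0.992, -0.126, 0.0], [-0.126, 0.992, 0.0], [-0.0, 0.0, -1.0]]
wrist_force: [-1.3, 3.0, 2.1]
gripper_width: 0.223
gripper_force: 30.0
```

Call:
{"fn": "servo_tool", "kwargs": {
  "slide": [
    [0, 0, -0.01],
    [0, 0, -0.04],
    [0, 0, -0.08],
    [0, 0, -0.12],
    [0, 0, -0.16]
  ],
  "spin": [0, 0, 0, 0, 0],
  "grip": [1, 1, 1, 1, 1]
}}

```text
time_s: 5.03
tcp_pos: [0.5536, -0.0527, 0.1901]
ee_rot: [[-0.992, -0.126, -0.002], [-0.126, 0.992, -0.0], [0.002, -0.0, -1.0]]
wrist_force: [0.9, 0.5, -2.3]
gripper_width: 0.222
gripper_force: 30.0
```

```bash
python3 - <<'E'
from h import *
s=sense();print(s['gripper_width'],s['gripper_force'],s['wrist_force'],s['tcp_pos'])
d=capture("wrist");cv2.imwrite("pics/w1.png",d["pixels"]);P=world(d,s)
p=near(P,s['tcp_pos'],.12,s['tcp_pos'][2]-.03,s['tcp_pos'][2]-.0);print(*rect(p) if len(p) else 0)
for c in("scene","side"):
    P=world(capture(c));
    z=s['tcp_pos'][2]
    print([ (np.round(q['point'],4),round(q['conf'],2)) for q in tip_of("bar",c)])
    p=near(P,s['tcp_pos'],.12,z-.035,z-.01);print(c,*rect(p))
plan(.583,.2125,.23,194)
E
```

```text
0.22208913047712475 29.999504685401917 [ 0.92328893  0.47389602 -2.32498514] [ 0.55361606 -0.05274742  0.19007515]
[526.4 -56.3] [131.5  38.4] 7.7 12106 174.1
[(array([ 0.5627, -0.05  ,  0.1681]), 0.82)]
scene [601.9 -45.4] [110.5  35.3] 11.6 79 177.1
[(array([ 0.5591, -0.0497,  0.16  ]), 0.77), (array([0.6015, 0.1297, 0.1315]), 0.36)]
side [559.5 -52.2] [192.5  41.1] 5.4 740 176.2
t 5.2833 tcp [ 0.5534 -0.0525  0.1878] yawY 97.2 slide [-0.0624  0.2592 -0.0421] spin -96.8 J [ 11.  18. -14.  -0. -58. -94.]
```

View pics/w1.png

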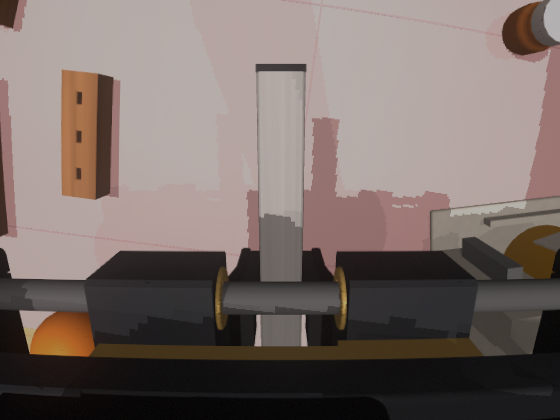

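The wrist picture shows the bar held squarely between the pads (column 281), end cap at (281,68). Moving it over the holder while rotating.

Call:
{"fn": "servo_tool", "kwargs": {
  "slide": [
    [0, 0.01, -0.02],
    [-0.005, 0.03, -0.04],
    [-0.01, 0.05, -0.047],
    [-0.015, 0.07, -0.047],
    [-0.02, 0.09, -0.047]
  ],
  "spin": [-6.5, -13, -20, -27, -34],
  "grip": [1, 1, 1, 1, 1]
}}

```text
time_s: 5.7
tcp_pos: [0.5622, 0.04, 0.2336]
ee_rot: [[-0.749, -0.663, -0.004], [-0.663, 0.749, -0.001], [0.004, 0.002, -1.0]]
wrist_force: [0.9, 0.2, -2.6]
gripper_width: 0.225
gripper_force: 30.0
```

```bash
python3 - <<'E'
from h import *
plan(.584,.209,.235,193.9)
E
```

```text
t 5.7 tcp [0.5622 0.04   0.2336] yawY 131.5 slide [-0.1284  0.1121 -0.0016] spin -62.4 J [ 21.  17.  -9.  -0. -64. -69.]
```

Call:
{"fn": "servo_tool", "kwargs": {
  "slide": [
    [-0.02, 0.017, 0],
    [-0.04, 0.035, 0],
    [-0.06, 0.053, 0],
    [-0.08, 0.07, 0],
    [-0.1, 0.088, -0.001]
  ],
  "spin": [-7, -14, -21, -28, -35],
  "grip": [1, 1, 1, 1, 1]
}}

```text
time_s: 6.12
tcp_pos: [0.5791, 0.1721, 0.2332]
ee_rot: [[-0.233, -0.973, -0.006], [-0.973, 0.233, -0.003], [0.004, 0.005, -1.0]]
wrist_force: [0.0, -0.3, -2.9]
gripper_width: 0.22
gripper_force: 30.0
```

```bash
python3 - <<'E'
from h import *
plan(.584,.209,.235,193.9)
E
```

```text
t 6.1167 tcp [0.5791 0.1721 0.2332] yawY 166.6 slide [-0.037   0.0039 -0.002 ] spin -27.3 J [ 32.  21.  -4.  -0. -66. -45.]
```

Call:
{"fn": "servo_tool", "kwargs": {
  "slide": [
    [-0.01, 0.001, 0],
    [-0.02, 0.002, 0],
    [-0.03, 0.003, 0],
    [-0.037, 0.004, 0],
    [-0.037, 0.004, 0]
  ],
  "spin": [-7, -14, -21, -27, -27],
  "grip": [1, 1, 1, 1, 1]
}}

```text
time_s: 6.53
tcp_pos: [0.5844, 0.2091, 0.2332]
ee_rot: [[0.232, -0.973, -0.005], [-0.973, -0.232, -0.003], [0.002, 0.006, -1.0]]
wrist_force: [-1.0, -0.6, -2.3]
gripper_width: 0.225
gripper_force: 30.0
```

```bash
python3 - <<'E'
from h import *
s=sense();d=capture("wrist");cv2.imwrite("pics/w2.png",d["pixels"]);P=world(d,s)
p=near(P,(.604,.129),.035,.15,.162);print("ca wrist",*rect(p) if len(p)>5 else 0)
p=near(P,(.55,.34),.04,.164,.172);print("lock wrist",*rect(p) if len(p)>5 else 0)
p=near(P,(.584,.209),.13,.2,.225);print("bar wrist",*rect(p) if len(p)>5 else 0)
for c in("wrist","scene","side"):
    if c!="wrist": capture(c)
    for t in("bar","trough_a"): print(c,t,[ (np.round(q['point'],4).tolist(),round(q['conf'],2)) for q in tip_of(t,c)])
plan(.584,.209,.235,193.9)
E
```

```text
ca wrist [603.5 130.1] [50.5 49.3] 13.7 3897 158.3Traceback (most recent call last):
  File "<stdin>", line 4, in <module>
TypeError: Value after * must be an iterable, not int
```

View pics/w2.png

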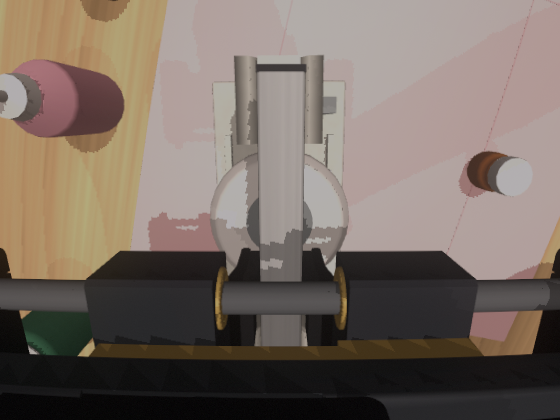

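The wrist picture shows the bar (column 281) centred between the cheeks of column a (242 and 313), with the bin lid below. Lowering.

Call:
{"fn": "servo_tool", "kwargs": {
  "slide": [
    [0, 0, 0.012],
    [0, 0, 0.025],
    [0, 0, 0.038],
    [0, 0, 0.05],
    [0, 0, 0.056]
  ],
  "spin": [-0.4, -0.4, -0.4, -0.4, -0.4],
  "grip": [1, 1, 1, 1, 1]
}}

```text
time_s: 7.0
tcp_pos: [0.5838, 0.2069, 0.1774]
ee_rot: [[0.232, -0.973, -0.005], [-0.973, -0.232, -0.003], [0.001, 0.006, -1.0]]
wrist_force: [-0.4, -0.4, -2.1]
gripper_width: 0.219
gripper_force: 30.0
```

Call:
{"fn": "servo_tool", "kwargs": {
  "slide": [
    [0, 0, 0.004],
    [0, 0, 0.008],
    [0, 0, 0.012],
    [0, 0, 0.015],
    [0, 0, 0.015]
  ],
  "spin": [0, 0, 0, 0, 0],
  "grip": [1, 1, 1, 1, 1]
}}

```text
time_s: 7.42
tcp_pos: [0.5851, 0.2083, 0.1651]
ee_rot: [[0.235, -0.972, -0.001], [-0.972, -0.235, -0.0], [0.0, 0.001, -1.0]]
wrist_force: [0.7, -0.3, -2.3]
gripper_width: 0.223
gripper_force: 30.0
```

Call:
{"fn": "servo_tool", "kwargs": {
  "slide": [
    [0, 0, 0.0015],
    [0, 0, 0.003],
    [0, 0, 0.0045],
    [0, 0, 0.0045],
    [0, 0, 0.0045]
  ],
  "spin": [0, 0, 0, 0, 0],
  "grip": [1, 1, 1, 1, 1]
}}

```text
time_s: 7.83
tcp_pos: [0.5854, 0.2085, 0.1611]
ee_rot: [[0.236, -0.972, 0.0], [-0.972, -0.236, 0.0], [-0.0, -0.0, -1.0]]
wrist_force: [-0.6, 0.6, -2.0]
gripper_width: 0.226
gripper_force: 30.0
```

Call:
{"fn": "servo_tool", "kwargs": {
  "slide": [
    [0, 0, 0.001],
    [0, 0, 0.001],
    [0, 0, 0.001],
    [0, 0, 0.001],
    [0, 0, 0.001]
  ],
  "spin": [0, 0, 0, 0, 0],
  "grip": [1, 1, 0.4, 0.4, 0.4]
}}

```text
time_s: 8.25
tcp_pos: [0.5856, 0.2086, 0.1604]
ee_rot: [[0.236, -0.972, 0.001], [-0.972, -0.236, 0.0], [-0.0, -0.001, -1.0]]
wrist_force: [-0.2, 0.6, -0.2]
gripper_width: 0.372
gripper_force: 0.0
```

Call:
{"fn": "servo_tool", "kwargs": {
  "slide": [
    [0, 0, 0],
    [0, 0, -0.005],
    [0, 0, -0.03],
    [0, 0, -0.06],
    [0, 0, -0.09]
  ],
  "spin": [0, 0, 0, 0, 0],
  "grip": [0.4, 0.4, 0.4, 0.4, 0.4]
}}

```text
time_s: 8.67
tcp_pos: [0.5851, 0.2082, 0.251]
ee_rot: [[0.236, -0.972, -0.001], [-0.972, -0.236, -0.001], [0.001, 0.001, -1.0]]
wrist_force: [0.9, 1.8, 0.0]
gripper_width: 0.593
gripper_force: 0.0
```

```bash
python3 - <<'E'
from h import *
s=sense();d=capture("wrist");cv2.imwrite("pics/w3.png",d["pixels"]);P=world(d,s)
for n,a in dict(ca=((.604,.129),.04,.15,.163),bar=((.583,.214),.12,.14,.147)).items():
    p=near(P,*a)
    if len(p)>5: print(n,*rect(p))
for c in ("scene","side"):
    P=world(capture(c))
    p=near(P,(.583,.214),.12,.138,.15);print(c,*rect(p))
    print([ (np.round(q['point'],4).tolist(),round(q['conf'],2)) for q in tip_of("bar",c)])
plan(.5475,-.343,.2,270)
E
```

```text
ca [603.5 130.2] [50.6 49.1] 13.8 3970 158.1
bar [583.8 210. ] [ 24.4 202.2] 103.9 6524 144.7
scene [584.  215.5] [ 52.2 229.9] 103.7 899 143.9
[([0.5875, 0.2104, 0.1293], 0.69), ([0.5857, 0.2095, 0.0049], 0.56)]
side [582.6 216.5] [ 51.4 228.6] 104.0 1083 145.4
[([0.5878, 0.2112, 0.1287], 0.58)]
t 8.9167 tcp [0.585  0.2084 0.2501] yawY 193.6 slide [0.5271 0.1663 0.0498] spin -76.4 J [ 35.  22.   0.  -0. -69. -21.]
```

View pics/w3.png

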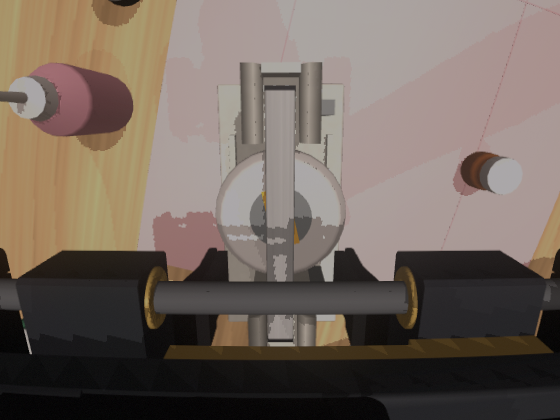

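The wrist picture shows the bar in trough a (280,100), between the cheeks, its top at 144.7 mm — seated and released. On to the key.

Call:
{"fn": "servo_tool", "kwargs": {
  "slide": [
    [0.038, 0.012, 0],
    [0.076, 0.024, 0],
    [0.114, 0.036, 0],
    [0.152, 0.048, 0],
    [0.19, 0.06, 0]
  ],
  "spin": [-5.6, -11.2, -16.8, -22.4, -28],
  "grip": [0.4, 0.4, 0.4, 0.4, 0.4]
}}

```text
time_s: 9.33
tcp_pos: [0.5707, 0.008, 0.2486]
ee_rot: [[0.668, -0.744, -0.003], [-0.744, -0.668, -0.001], [-0.001, 0.003, -1.0]]
wrist_force: [1.2, -0.5, 0.8]
gripper_width: 0.603
gripper_force: 0.0
```

Call:
{"fn": "servo_tool", "kwargs": {
  "slide": [
    [0.027, 0.028, 0.005],
    [0.055, 0.056, 0.01],
    [0.082, 0.083, 0.015],
    [0.11, 0.111, 0.02],
    [0.137, 0.139, 0.025]
  ],
  "spin": [-5.6, -11.2, -16.8, -22.4, -28],
  "grip": [0.4, 0.4, 0.4, 0.4, 0.4]
}}

```text
time_s: 9.75
tcp_pos: [0.5578, -0.1868, 0.2234]
ee_rot: [[0.939, -0.343, -0.003], [-0.343, -0.939, 0.0], [-0.003, 0.001, -1.0]]
wrist_force: [1.8, 0.4, 0.3]
gripper_width: 0.603
gripper_force: 0.0
```

```bash
python3 - <<'E'
from h import *
plan(.5475,-.343,.2,270)
E
```

```text
t 9.75 tcp [ 0.5578 -0.1868  0.2234] yawY 249.9 slide [0.044  0.1502 0.0234] spin -20.1 J [ -3.  20.  -7.  -0. -64.  73.]
```

Call:
{"fn": "servo_tool", "kwargs": {
  "slide": [
    [-0.002, 0.034, 0.003],
    [-0.004, 0.068, 0.006],
    [-0.006, 0.102, 0.009],
    [-0.008, 0.136, 0.012],
    [-0.01, 0.17, 0.015]
  ],
  "spin": [-5, -10, -15, -20.1, -20.1],
  "grip": [0.4, 0.4, 0.4, 0.4, 0.4]
}}

```text
time_s: 10.17
tcp_pos: [0.4888, -0.342, 0.2084]
ee_rot: [[1.0, -0.002, -0.003], [-0.002, -1.0, 0.001], [-0.003, -0.001, -1.0]]
wrist_force: [1.4, -0.2, -0.1]
gripper_width: 0.596
gripper_force: 0.0
```

Call:
{"fn": "servo_tool", "kwargs": {
  "slide": [
    [0, 0, 0],
    [0, 0, 0],
    [0, 0, 0],
    [0, 0, 0],
    [0, 0, 0]
  ],
  "spin": [0, 0, 0, 0, 0],
  "grip": [0.4, 0.4, 0.4, 0.4, 0.4]
}}

```text
time_s: 10.58
tcp_pos: [0.4909, -0.34, 0.2099]
ee_rot: [[1.0, -0.003, -0.0], [-0.003, -1.0, 0.0], [-0.0, -0.0, -1.0]]
wrist_force: [0.7, 0.8, 0.2]
gripper_width: 0.6
gripper_force: 0.0
```

```bash
python3 - <<'E'
from h import *
s=sense();d=capture("wrist");cv2.imwrite("pics/w4.png",d["pixels"]);P=world(d,s)
p=near(P,(.547,-.343),.025,.05,.09);print("key",*rect(p) if len(p)>5 else [0])
p=p[p[:,2]>.062];print("keytop",*rect(p) if len(p)>5 else [0], np.percentile(p[:,2],[5,50,95]))
p=near(P,(.547,-.343),.09,.03,.045);print("block",*rect(p))
for t in("key","key_round","key_small"): print(t,[ (np.round(q['point'],4).tolist(),round(q['conf'],2)) for q in tip_of(t,"wrist")])
plan(.5475,-.343,.069,270.3)
E
```

```text
key [ 547.8 -343. ] [10.1 33.4] 179.8 570 68.2
keytop [ 547.8 -343. ] [10.1 33.4] 179.8 570 68.2 [0.06589163 0.06817099 0.06951368]
block [ 547.2 -342.7] [150.6  44.2] 0.8 8417 40.6
key [([0.5497, -0.3462, 0.0071], 0.7)]
key_round [([0.5935, -0.3413, 0.0097], 0.89)]
key_small [([0.5001, -0.3447, 0.0082], 0.72)]
t 10.7833 tcp [ 0.4908 -0.3403  0.2102] yawY 269.8 slide [0.0566 0.0025 0.1412] spin -0.5 J [-19.  21.  -7.  -0. -62. 109.]
```

View pics/w4.png

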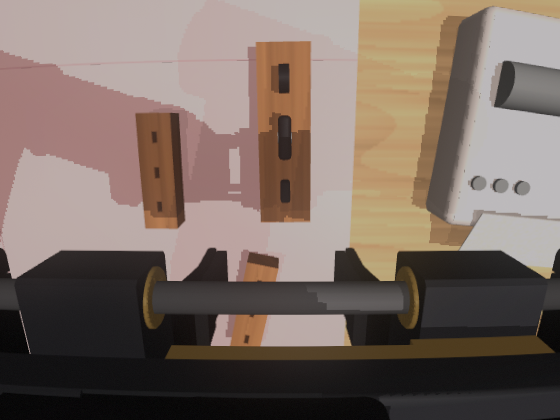

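The wrist picture shows the block; the wide key's head at (284,137) in the middle, round (284,78), small (285,190). Key measured at (547.8, −343.0). Descending.

Call:
{"fn": "servo_tool", "kwargs": {
  "slide": [
    [0.028, 0.001, 0.02],
    [0.057, 0.003, 0.04],
    [0.057, 0.003, 0.07],
    [0.057, 0.003, 0.09],
    [0.057, 0.003, 0.1]
  ],
  "spin": [-0.4, -0.4, -0.4, -0.4, -0.4],
  "grip": [0.4, 0.4, 0.4, 0.4, 0.4]
}}

```text
time_s: 11.2
tcp_pos: [0.5462, -0.343, 0.1064]
ee_rot: [[1.0, 0.003, -0.005], [0.003, -1.0, 0.003], [-0.005, -0.003, -1.0]]
wrist_force: [-0.6, 0.4, -0.8]
gripper_width: 0.597
gripper_force: 0.0
```

Call:
{"fn": "servo_tool", "kwargs": {
  "slide": [
    [0, 0, 0],
    [0, 0, 0],
    [0, 0, 0],
    [0, 0, 0],
    [0, 0, 0]
  ],
  "spin": [0, 0, 0, 0, 0],
  "grip": [0.4, 0.4, 0.4, 0.4, 0.4]
}}

```text
time_s: 11.62
tcp_pos: [0.5481, -0.3445, 0.1119]
ee_rot: [[1.0, 0.002, 0.003], [0.002, -1.0, -0.001], [0.003, 0.001, -1.0]]
wrist_force: [0.2, -0.2, 0.2]
gripper_width: 0.599
gripper_force: 0.0
```

```bash
python3 - <<'E'
from h import *
plan(.5478,-.343,.069,270.3)
E
```

```text
t 11.6167 tcp [ 0.5481 -0.3445  0.1119] yawY 270.1 slide [-0.0004 -0.0016  0.0429] spin -0.2 J [-18.  31.  -6.   0. -53. 108.]
```

Call:
{"fn": "servo_tool", "kwargs": {
  "slide": [
    [0, -0.0012, 0.012],
    [0, -0.0012, 0.024],
    [0, -0.0012, 0.036],
    [0, -0.0012, 0.042],
    [0, -0.0012, 0.042]
  ],
  "spin": [0, 0, 0, 0, 0],
  "grip": [0.4, 0.4, 0.6, 1, 1]
}}

```text
time_s: 12.03
tcp_pos: [0.5465, -0.3429, 0.0662]
ee_rot: [[1.0, 0.002, -0.003], [0.002, -1.0, 0.001], [-0.003, -0.001, -1.0]]
wrist_force: [-0.1, 0.3, -0.4]
gripper_width: 0.457
gripper_force: 0.0
```

Call:
{"fn": "servo_tool", "kwargs": {
  "slide": [
    [0, 0, 0],
    [0, 0, 0],
    [0, 0, 0],
    [0, 0, 0],
    [0, 0, 0]
  ],
  "spin": [0, 0, 0, 0, 0],
  "grip": [1, 1, 1, 1, 1]
}}

```text
time_s: 12.45
tcp_pos: [0.5477, -0.3431, 0.0686]
ee_rot: [[1.0, 0.002, 0.001], [0.002, -1.0, -0.0], [0.001, 0.0, -1.0]]
wrist_force: [0.6, 1.3, 0.9]
gripper_width: 0.11
gripper_force: 30.0
```

Call:
{"fn": "servo_tool", "kwargs": {
  "slide": [
    [0, 0, 0],
    [0, 0, 0],
    [0, 0, 0],
    [0, 0, 0],
    [0, 0, 0]
  ],
  "spin": [0, 0, 0, 0, 0],
  "grip": [1, 1, 1, 1, 1]
}}

```text
time_s: 12.87
tcp_pos: [0.5476, -0.3431, 0.0685]
ee_rot: [[1.0, 0.003, 0.001], [0.003, -1.0, -0.0], [0.001, 0.0, -1.0]]
wrist_force: [-0.1, 0.2, 3.2]
gripper_width: 0.112
gripper_force: 30.0
```

Gripped (9.7 mm wide, 30 N). Lifting and travelling to the lock.

Call:
{"fn": "servo_tool", "kwargs": {
  "slide": [
    [0, 0, -0.02],
    [0, 0, -0.06],
    [0, 0, -0.1],
    [0, 0, -0.14],
    [0, 0, -0.18]
  ],
  "spin": [0, 0, 0, 0, 0],
  "grip": [1, 1, 1, 1, 1]
}}

```text
time_s: 13.28
tcp_pos: [0.5469, -0.3428, 0.2494]
ee_rot: [[1.0, 0.002, -0.001], [0.002, -1.0, 0.001], [-0.001, -0.001, -1.0]]
wrist_force: [1.8, 0.4, 0.2]
gripper_width: 0.11
gripper_force: 30.0
```

Call:
{"fn": "servo_tool", "kwargs": {
  "slide": [
    [0, -0.02, -0.02],
    [0, -0.055, -0.025],
    [0, -0.09, -0.03],
    [0, -0.13, -0.03],
    [0, -0.17, -0.03]
  ],
  "spin": [0, 0, 0, 0, 0],
  "grip": [1, 1, 1, 1, 1]
}}

```text
time_s: 13.7
tcp_pos: [0.5465, -0.1717, 0.278]
ee_rot: [[1.0, 0.001, 0.0], [0.001, -1.0, 0.0], [0.0, -0.0, -1.0]]
wrist_force: [0.5, 0.9, -0.7]
gripper_width: 0.111
gripper_force: 30.0
```

Call:
{"fn": "servo_tool", "kwargs": {
  "slide": [
    [0, -0.038, 0],
    [0, -0.076, 0],
    [0, -0.114, 0],
    [0, -0.152, 0],
    [0, -0.19, 0]
  ],
  "spin": [0, 0, 0, 0, 0],
  "grip": [1, 1, 1, 1, 1]
}}

```text
time_s: 14.12
tcp_pos: [0.5459, 0.0188, 0.2778]
ee_rot: [[1.0, 0.002, -0.001], [0.002, -1.0, 0.0], [-0.001, -0.0, -1.0]]
wrist_force: [1.3, 0.2, 0.5]
gripper_width: 0.112
gripper_force: 30.0
```

Call:
{"fn": "servo_tool", "kwargs": {
  "slide": [
    [0, -0.038, 0],
    [0, -0.076, 0],
    [0, -0.114, 0],
    [0, -0.152, 0],
    [0, -0.19, 0]
  ],
  "spin": [0, 0, 0, 0, 0],
  "grip": [1, 1, 1, 1, 1]
}}

```text
time_s: 14.53
tcp_pos: [0.5454, 0.2087, 0.2777]
ee_rot: [[1.0, 0.002, -0.001], [0.002, -1.0, -0.0], [-0.001, 0.0, -1.0]]
wrist_force: [0.9, -0.1, -0.2]
gripper_width: 0.113
gripper_force: 30.0
```

Call:
{"fn": "servo_tool", "kwargs": {
  "slide": [
    [0, -0.018, 0],
    [0, -0.036, 0],
    [0, -0.054, 0],
    [0, -0.072, 0],
    [0, -0.072, 0]
  ],
  "spin": [-3.5, -7, -10, -13.6, -13.6],
  "grip": [1, 1, 1, 1, 1]
}}

```text
time_s: 14.95
tcp_pos: [0.5456, 0.2816, 0.2769]
ee_rot: [[0.97, 0.242, -0.001], [0.242, -0.97, -0.0], [-0.001, -0.0, -1.0]]
wrist_force: [0.6, -0.6, 0.1]
gripper_width: 0.111
gripper_force: 30.0
```

```bash
python3 - <<'E'
from h import *
plan(.5519,.3413,.26,283.8)
s=sense();d=capture("wrist");cv2.imwrite("pics/w5.png",d["pixels"]);P=world(d,s)
p=near(P,(.552,.341),.04,.164,.173);print("lock",*rect(p) if len(p)>5 else [0])
p=near(P,s['tcp_pos'],.04,.19,.24);print("key",*rect(p) if len(p)>5 else [0])
for c in ("wrist","scene","side"):
    if c!="wrist":
        d=capture(c);P=world(d)
        p=near(P,(.552,.341),.045,.164,.173);print("lock",*rect(p) if len(p)>5 else [0])
        if c=="side": cv2.imwrite("pics/s5.png",cv2.resize(d["pixels"][180:360,80:260],None,fx=3,fy=3,interpolation=cv2.INTER_CUBIC))
    for t in("key","keyway"): print(c,t,[ (np.round(q['point'],4).tolist(),round(q['conf'],2)) for q in tip_of(t,c)])
E
```

```text
t 14.95 tcp [0.5456 0.2816 0.2769] yawY 284.0 slide [ 0.0205 -0.0564  0.0169] spin 0.2 J [ 42.  20.   2.  -0. -72.  62.]
lock [551.1 341.4] [52.5 52.5] 13.9 5271 168.9
key 0
wrist key [([0.5496, 0.282, 0.2142], 0.55)]
wrist keyway [([0.5534, 0.3403, 0.1678], 0.97)]
lock [551.7 339.4] [55.5 54.1] 16.1 380 167.9
scene key [([0.5443, 0.2784, 0.214], 0.61)]
scene keyway [([0.5538, 0.341, 0.1633], 0.72), ([0.5491, 0.3406, 0.1728], 0.63), ([0.5932, -0.3421, 0.0065], 0.59)]
lock [552.2 341. ] [53.6 53.4] 14.2 843 169.7
side key [([0.5466, 0.2792, 0.2172], 0.47)]
side keyway [([0.5511, 0.3421, 0.1665], 0.45)]
```

View pics/s5.png

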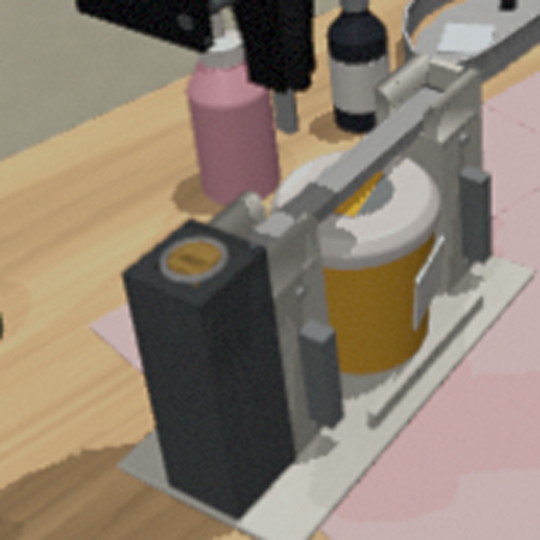

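The crop shows the bar lying in both troughs, the keyway on the lock top at (193,258) along the holder's x, and the key blade (287,110) hanging straight. Going over the keyway.

Call:
{"fn": "servo_tool", "kwargs": {
  "slide": [
    [0.007, -0.019, 0],
    [0.014, -0.038, 0],
    [0.02, -0.0565, 0.01],
    [0.02, -0.0565, 0.025],
    [0.02, -0.0565, 0.035]
  ],
  "spin": [0, 0, 0, 0, 0],
  "grip": [1, 1, 1, 1, 1]
}}

```text
time_s: 15.82
tcp_pos: [0.5513, 0.3395, 0.2407]
ee_rot: [[0.971, 0.238, -0.002], [0.238, -0.971, -0.001], [-0.002, 0.001, -1.0]]
wrist_force: [0.2, -0.6, -0.8]
gripper_width: 0.113
gripper_force: 30.0
```

Call:
{"fn": "servo_tool", "kwargs": {
  "slide": [
    [0, 0, 0],
    [0, 0, 0],
    [0, 0, 0],
    [0, 0, 0],
    [0, 0, 0]
  ],
  "spin": [0, 0, 0, 0, 0],
  "grip": [1, 1, 1, 1, 1]
}}

```text
time_s: 16.23
tcp_pos: [0.5523, 0.3385, 0.2442]
ee_rot: [[0.971, 0.237, 0.001], [0.237, -0.971, 0.001], [0.002, -0.001, -1.0]]
wrist_force: [-0.1, 0.3, -0.1]
gripper_width: 0.11
gripper_force: 30.0
```

```bash
python3 - <<'E'
from h import *
plan(.5515,.3413,.2345,283.9)
d=capture("side");P=world(d)
p=near(P,(.552,.341),.045,.164,.173);print("lock",*rect(p))
p=near(P,(.552,.341),.03,.183,.21);print("blade/side",rect(p),p.mean(0))
for t in("key","keyway"): print(t,[ (np.round(q['point'],4).tolist(),round(q['conf'],2)) for q in tip_of(t,"side")])
s=capture("scene")
for t in("key","keyway"): print(t,[ (np.round(q['point'],4).tolist(),round(q['conf'],2)) for q in tip_of(t,"scene")])
c1=cv2.resize(d["pixels"][200:300,90:190],None,fx=4,fy=4,interpolation=cv2.INTER_CUBIC)
c2=cv2.resize(s["pixels"][90:190,350:450],None,fx=4,fy=4,interpolation=cv2.INTER_CUBIC)
cv2.imwrite("pics/ss6.png",np.hstack([c1,c2]))
E
```

```text
t 16.2333 tcp [0.5523 0.3385 0.2442] yawY 283.7 slide [-0.0002 -0.0029  0.0097] spin -0.2 J [ 46.  24.   4.   0. -69.  58.]
lock [552.5 341. ] [54.2 52.9] 13.2 817 169.7
blade/side (array([553.5, 340.2]), array([12.4,  5.2]), np.float32(27.9), 77, np.float64(198.6)) [0.55218068 0.33986346 0.19833901]
key [([0.5498, 0.3369, 0.1815], 0.71)]
keyway [([0.5505, 0.3422, 0.1677], 0.48)]
key [([0.5527, 0.335, 0.1854], 0.67)]
keyway [([0.5485, 0.3397, 0.176], 0.43)]
```

View pics/ss6.png

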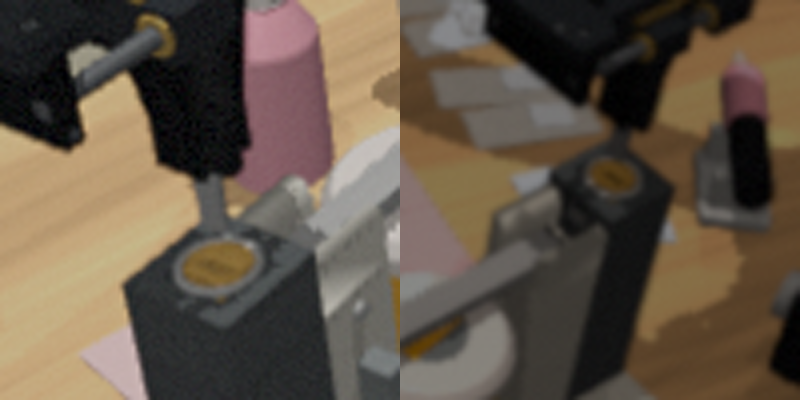

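Call:
{"fn": "servo_tool", "kwargs": {
  "slide": [
    [0, -0.0015, 0],
    [0, -0.0028, 0.003],
    [0, -0.0028, 0.006],
    [0, -0.0028, 0.009],
    [0, -0.0028, 0.01]
  ],
  "spin": [-0.2, -0.2, -0.2, -0.2, -0.2],
  "grip": [1, 1, 1, 1, 1]
}}

```text
time_s: 16.95
tcp_pos: [0.5509, 0.3412, 0.232]
ee_rot: [[0.971, 0.241, -0.001], [0.241, -0.971, -0.001], [-0.002, 0.001, -1.0]]
wrist_force: [-0.4, 0.9, 0.6]
gripper_width: 0.116
gripper_force: 30.0
```

Call:
{"fn": "servo_tool", "kwargs": {
  "slide": [
    [0, 0, 0],
    [0, 0, 0.001],
    [0, 0, 0.002],
    [0, 0, 0.003],
    [0, 0, 0.004]
  ],
  "spin": [0, 0, 0, 0, 0],
  "grip": [1, 1, 1, 1, 1]
}}

```text
time_s: 17.37
tcp_pos: [0.5513, 0.3413, 0.2291]
ee_rot: [[0.971, 0.241, 0.0], [0.241, -0.971, 0.0], [0.0, -0.0, -1.0]]
wrist_force: [0.4, -0.2, 0.2]
gripper_width: 0.113
gripper_force: 30.0
```

Call:
{"fn": "servo_tool", "kwargs": {
  "slide": [
    [0, 0, 0.001],
    [0, 0, 0.002],
    [0, 0, 0.003],
    [0, 0, 0.003],
    [0, 0, 0.003]
  ],
  "spin": [0, 0, 0, 0, 0],
  "grip": [1, 1, 1, 1, 1]
}}

```text
time_s: 17.78
tcp_pos: [0.5513, 0.3413, 0.226]
ee_rot: [[0.971, 0.241, -0.0], [0.241, -0.971, -0.0], [-0.0, 0.0, -1.0]]
wrist_force: [-0.3, -0.2, -0.0]
gripper_width: 0.112
gripper_force: 30.0
```

The tip is in the mouth without force. Proceeding to the first pins with wiggling.

Call:
{"fn": "servo_tool", "kwargs": {
  "slide": [
    [0, 0, 0.001],
    [0, 0, 0.002],
    [0, 0, 0.003],
    [0, 0, 0.004],
    [0, 0, 0.004]
  ],
  "spin": [0, 0, 0, 0, 0],
  "grip": [1, 1, 1, 1, 1]
}}

```text
time_s: 18.2
tcp_pos: [0.5512, 0.3413, 0.2218]
ee_rot: [[0.971, 0.241, -0.0], [0.241, -0.971, -0.0], [-0.0, 0.0, -1.0]]
wrist_force: [0.5, 0.4, 0.2]
gripper_width: 0.112
gripper_force: 30.0
```

Call:
{"fn": "servo_tool", "kwargs": {
  "slide": [
    [0, 0, 0.0005],
    [0, 0, 0.001],
    [0, 0, 0.0015],
    [0, 0, 0.002],
    [0, 0, 0.002]
  ],
  "spin": [5, -5, 5, -5, 0],
  "grip": [1, 1, 1, 1, 1]
}}

```text
time_s: 18.62
tcp_pos: [0.5512, 0.3413, 0.2201]
ee_rot: [[0.97, 0.244, -0.0], [0.244, -0.97, -0.0], [-0.0, 0.0, -1.0]]
wrist_force: [-0.7, 1.2, -0.4]
gripper_width: 0.111
gripper_force: 30.0
```

Call:
{"fn": "servo_tool", "kwargs": {
  "slide": [
    [0, 0, 0.0005],
    [0, 0, 0.001],
    [0, 0, 0.0015],
    [0, 0, 0.002],
    [0, 0, 0.002]
  ],
  "spin": [5, -5, 5, -5, 0],
  "grip": [1, 1, 1, 1, 1]
}}

```text
time_s: 19.03
tcp_pos: [0.5511, 0.3414, 0.2192]
ee_rot: [[0.97, 0.245, 0.0], [0.245, -0.97, 0.0], [0.0, -0.0, -1.0]]
wrist_force: [-1.9, 1.0, 3.1]
gripper_width: 0.111
gripper_force: 30.0
```

Call:
{"fn": "servo_tool", "kwargs": {
  "slide": [
    [0, 0, 0.0005],
    [0, 0, 0.001],
    [0, 0, 0.0015],
    [0, 0, 0.002],
    [0, 0, 0.002]
  ],
  "spin": [6, -6, 6, -6, 0],
  "grip": [1, 1, 1, 1, 1]
}}

```text
time_s: 19.45
tcp_pos: [0.5515, 0.3418, 0.2176]
ee_rot: [[0.97, 0.243, 0.002], [0.243, -0.97, 0.001], [0.002, -0.001, -1.0]]
wrist_force: [-2.2, -0.1, 4.6]
gripper_width: 0.112
gripper_force: 30.0
```

Call:
{"fn": "servo_tool", "kwargs": {
  "slide": [
    [0, 0, 0.0005],
    [0, 0, 0.001],
    [0, 0, 0.001],
    [0, 0, 0.001],
    [0, 0, 0.001]
  ],
  "spin": [6, -6, 6, -6, 0],
  "grip": [1, 1, 1, 1, 1]
}}

```text
time_s: 19.87
tcp_pos: [0.5513, 0.3417, 0.2151]
ee_rot: [[0.971, 0.24, 0.0], [0.24, -0.971, 0.001], [0.001, -0.001, -1.0]]
wrist_force: [-0.9, 0.1, 1.4]
gripper_width: 0.114
gripper_force: 30.0
```

Call:
{"fn": "servo_tool", "kwargs": {
  "slide": [
    [0, 0, 0.001],
    [0, 0, 0.002],
    [0, 0, 0.0025],
    [0, 0, 0.003],
    [0, 0, 0.003]
  ],
  "spin": [5, -5, 5, -5, 0],
  "grip": [1, 1, 1, 1, 1]
}}

```text
time_s: 20.28
tcp_pos: [0.5514, 0.3414, 0.2118]
ee_rot: [[0.971, 0.239, -0.0], [0.239, -0.971, 0.0], [-0.0, -0.0, -1.0]]
wrist_force: [0.5, -0.4, 0.9]
gripper_width: 0.117
gripper_force: 30.0
```

Call:
{"fn": "servo_tool", "kwargs": {
  "slide": [
    [0, 0, 0.0005],
    [0, 0, 0.001],
    [0, 0, 0.0015],
    [0, 0, 0.002],
    [0, 0, 0.002]
  ],
  "spin": [6, -6, 6, -6, 0],
  "grip": [1, 1, 1, 1, 1]
}}

```text
time_s: 20.7
tcp_pos: [0.5513, 0.341, 0.2105]
ee_rot: [[0.971, 0.239, 0.0], [0.239, -0.971, -0.001], [-0.0, 0.001, -1.0]]
wrist_force: [-0.2, -2.1, 4.3]
gripper_width: 0.11
gripper_force: 30.0
```

Call:
{"fn": "servo_tool", "kwargs": {
  "slide": [
    [0, 0, 0.0005],
    [0, 0, 0.001],
    [0, 0, 0.0015],
    [0, 0, 0.002],
    [0, 0, 0.002]
  ],
  "spin": [6, -6, 6, -6, 0],
  "grip": [1, 1, 1, 1, 1]
}}

```text
time_s: 21.12
tcp_pos: [0.5514, 0.3415, 0.2088]
ee_rot: [[0.971, 0.237, 0.001], [0.237, -0.971, 0.001], [0.001, -0.001, -1.0]]
wrist_force: [-2.6, 1.5, 5.8]
gripper_width: 0.114
gripper_force: 30.0
```

Call:
{"fn": "servo_tool", "kwargs": {
  "slide": [
    [0, 0, 0.0005],
    [0, 0, 0.001],
    [0, 0, 0.0015],
    [0, 0, 0.0015],
    [0, 0, 0.0015]
  ],
  "spin": [6, -6, 6, -6, 0],
  "grip": [1, 1, 1, 1, 1]
}}

```text
time_s: 21.53
tcp_pos: [0.5514, 0.3411, 0.2063]
ee_rot: [[0.972, 0.236, -0.0], [0.236, -0.972, -0.0], [-0.0, 0.0, -1.0]]
wrist_force: [-0.3, 0.9, 0.7]
gripper_width: 0.114
gripper_force: 30.0
```

Call:
{"fn": "servo_tool", "kwargs": {
  "slide": [
    [0, 0, 0.0005],
    [0, 0, 0.001],
    [0, 0, 0.0015],
    [0, 0, 0.002],
    [0, 0, 0.002]
  ],
  "spin": [6, -6, 6, -6, 0],
  "grip": [1, 1, 1, 1, 1]
}}

```text
time_s: 21.95
tcp_pos: [0.5513, 0.3417, 0.204]
ee_rot: [[0.972, 0.236, -0.0], [0.236, -0.972, 0.001], [-0.0, -0.001, -1.0]]
wrist_force: [-0.1, 1.5, -0.6]
gripper_width: 0.114
gripper_force: 30.0
```

Call:
{"fn": "servo_tool", "kwargs": {
  "slide": [
    [0, 0, 0.0005],
    [0, 0, 0.001],
    [0, 0, 0.0015],
    [0, 0, 0.002],
    [0, 0, 0.002]
  ],
  "spin": [3, -3, 3, -3, 0],
  "grip": [1, 1, 1, 1, 1]
}}

```text
time_s: 22.37
tcp_pos: [0.5513, 0.3417, 0.2025]
ee_rot: [[0.972, 0.235, 0.0], [0.235, -0.972, 0.001], [0.0, -0.001, -1.0]]
wrist_force: [-1.0, 1.7, 2.1]
gripper_width: 0.113
gripper_force: 30.0
```

Call:
{"fn": "servo_tool", "kwargs": {
  "slide": [
    [0, 0, 0.0005],
    [0, 0, 0.001],
    [0, 0, 0.0015],
    [0, 0, 0.0015],
    [0, 0, 0.0015]
  ],
  "spin": [2, -2, 2, -2, 0],
  "grip": [1, 1, 1, 1, 1]
}}

```text
time_s: 22.78
tcp_pos: [0.5514, 0.3416, 0.2021]
ee_rot: [[0.972, 0.234, 0.001], [0.234, -0.972, 0.001], [0.001, -0.0, -1.0]]
wrist_force: [-1.2, -0.4, 5.5]
gripper_width: 0.11
gripper_force: 30.0
```

Call:
{"fn": "servo_tool", "kwargs": {
  "slide": [
    [0, 0, 0.0005],
    [0, 0, 0.0005],
    [0, 0, 0.0005],
    [0, 0, 0.0005],
    [0, 0, 0.0005]
  ],
  "spin": [2, -2, 2, -2, 0],
  "grip": [1, 1, 1, 1, 1]
}}

```text
time_s: 23.2
tcp_pos: [0.5514, 0.3416, 0.202]
ee_rot: [[0.972, 0.234, 0.001], [0.234, -0.972, 0.001], [0.001, -0.0, -1.0]]
wrist_force: [-1.4, -0.5, 7.3]
gripper_width: 0.114
gripper_force: 30.0
```

```bash
python3 - <<'E'
from h import *
for c in("side","scene"):
    d=capture(c);print([ (np.round(q['point'],4).tolist(),round(q['conf'],2)) for q in tip_of("key",c)])
plan(.5513,.3413,.2025,183)
print(sense()['wrist_force'],sense()['moment'])
E
```

```text
[([0.5499, 0.3405, 0.1422], 0.42)]
[([0.5513, 0.3383, 0.1406], 0.46)]
t 23.4 tcp [0.5514 0.3416 0.202 ] yawY 283.4 slide [-0.0002  0.0003 -0.0005] spin 100.4 J [ 46.  26.   0.   0. -64.  57.]
[-1.32376338 -0.0872902   6.44039654] [-0.23000988  0.875295   -0.00605213]
```

Fully seated: z stalls at 0.202 and the force is rising (tip ≈ 142 mm). Now turning clockwise.

Call:
{"fn": "servo_tool", "kwargs": {
  "slide": [
    [0, 0, 0],
    [0, 0, 0],
    [0, 0, 0],
    [0, 0, 0],
    [0, 0, 0]
  ],
  "spin": [5, 10, 15, 20, 25],
  "grip": [1, 1, 1, 1, 1]
}}

```text
time_s: 23.82
tcp_pos: [0.5515, 0.3413, 0.2021]
ee_rot: [[0.979, -0.204, 0.001], [-0.204, -0.979, 0.0], [0.001, -0.0, -1.0]]
wrist_force: [-1.0, -1.0, 7.4]
gripper_width: 0.115
gripper_force: 30.0
```

Call:
{"fn": "servo_tool", "kwargs": {
  "slide": [
    [0, 0, 0],
    [0, 0, 0],
    [0, 0, 0],
    [0, 0, 0],
    [0, 0, 0]
  ],
  "spin": [5, 10, 15, 20, 25],
  "grip": [1, 1, 1, 1, 1]
}}

```text
time_s: 24.23
tcp_pos: [0.5516, 0.3414, 0.2021]
ee_rot: [[0.801, -0.599, 0.002], [-0.599, -0.801, 0.0], [0.001, -0.001, -1.0]]
wrist_force: [-1.8, -0.6, 6.2]
gripper_width: 0.112
gripper_force: 30.0
```

Call:
{"fn": "servo_tool", "kwargs": {
  "slide": [
    [0, 0, 0],
    [0, 0, 0],
    [0, 0, 0],
    [0, 0, 0],
    [0, 0, 0]
  ],
  "spin": [5, 10, 15, 20, 25],
  "grip": [1, 1, 1, 1, 1]
}}

```text
time_s: 24.65
tcp_pos: [0.5517, 0.3414, 0.2021]
ee_rot: [[0.473, -0.881, 0.002], [-0.881, -0.473, 0.0], [0.001, -0.002, -1.0]]
wrist_force: [-1.6, -0.8, 6.4]
gripper_width: 0.111
gripper_force: 30.0
```

Call:
{"fn": "servo_tool", "kwargs": {
  "slide": [
    [0, 0, 0],
    [0, 0, 0],
    [0, 0, 0],
    [0, 0, 0],
    [0, 0, 0]
  ],
  "spin": [5, 10, 15, 20, 22],
  "grip": [1, 1, 1, 1, 1]
}}

```text
time_s: 25.07
tcp_pos: [0.5517, 0.3413, 0.2021]
ee_rot: [[0.11, -0.994, 0.002], [-0.994, -0.11, 0.0], [-0.0, -0.002, -1.0]]
wrist_force: [-0.7, -1.0, 6.0]
gripper_width: 0.11
gripper_force: 30.0
```

```bash
python3 - <<'E'
from h import *
plan(.5513,.3413,.202,183)
s=sense();print(np.round(s['wrist_force'],1),np.round(s['moment'],3),np.round(s['effort'],2))
E
```

```text
t 25.0667 tcp [0.5517 0.3413 0.2021] yawY 186.3 slide [-0.      0.0004  0.0001] spin 3.3 J [ 46.  26.   0.   0. -64. -40.]
[-0.7 -1.   6. ] [-0.351  0.491  0.251] [  0.06 -38.02  16.64   3.23   0.54  -0.19]
```

Call:
{"fn": "servo_tool", "kwargs": {
  "slide": [
    [0, 0, 0],
    [0, 0, 0],
    [0, 0, 0],
    [0, 0, 0],
    [0, 0, 0]
  ],
  "spin": [2, 4, 4, 4, 4],
  "grip": [1, 1, 1, 1, 1]
}}

```text
time_s: 25.48
tcp_pos: [0.5517, 0.3413, 0.2021]
ee_rot: [[0.043, -0.999, 0.002], [-0.999, -0.043, 0.0], [-0.0, -0.002, -1.0]]
wrist_force: [-1.5, -1.8, 6.2]
gripper_width: 0.112
gripper_force: 30.0
```

```bash
python3 - <<'E'
from h import *
plan(.5513,.3413,.202,183)
s=sense();print(np.round(s['wrist_force'],1),np.round(s['moment'],3),s['gripper_force'])
d=capture("side");e=capture("scene")
P=world(d);p=near(P,(.583,.214),.06,.138,.15);print("bar",*rect(p))
c1=cv2.resize(d["pixels"][200:300,90:220],None,fx=4,fy=4,interpolation=cv2.INTER_CUBIC)
c2=cv2.resize(e["pixels"][120:220,350:420],None,fx=4,fy=4,interpolation=cv2.INTER_CUBIC)
cv2.imwrite("pics/f.png",cv2.convertScaleAbs(np.hstack([c1,c2]),alpha=1.4))
E
```

```text
t 25.4833 tcp [0.5517 0.3413 0.2021] yawY 182.5 slide [0.     0.0004 0.0001] spin -0.5 J [ 46.  26.   0.   0. -64. -44.]
[-1.5 -1.8  6.2] [-0.399  0.52   0.181] 30.001121875829995
bar [584.4 214.8] [ 21.8 118.7] 103.2 442 145.3
```

View pics/f.png

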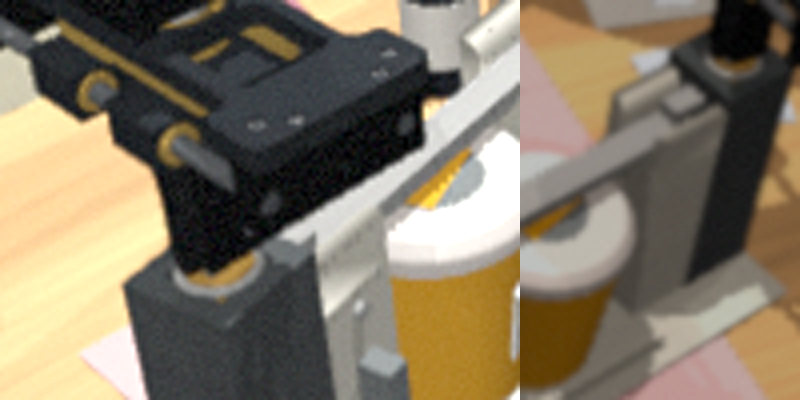

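The final crop shows the bolt out over the bar's end at (685,103). A little more turn to sit on the stop, then a depth check.

Call:
{"fn": "servo_tool", "kwargs": {
  "slide": [
    [0, 0, 0],
    [0, 0, 0],
    [0, 0, 0],
    [0, 0, 0],
    [0, 0, 0]
  ],
  "spin": [1, 2, 2, 2, 2],
  "grip": [1, 1, 1, 1, 1]
}}

```text
time_s: 26.0
tcp_pos: [0.5517, 0.3413, 0.2021]
ee_rot: [[0.008, -1.0, 0.002], [-1.0, -0.008, 0.0], [-0.0, -0.002, -1.0]]
wrist_force: [-1.6, -2.2, 6.5]
gripper_width: 0.114
gripper_force: 30.0
```

```bash
python3 - <<'E'
from h import *
for i in range(3):
    s=sense();print(np.round(s['moment'],3),np.round(s['tcp_pos'],4));e=capture("scene")
P=world(e);u=np.array([.971,.24]);v=np.array([-.24,.971])
q=P-np.array([.583,.214,0]);X=q[...,:2]@u;Y=q[...,:2]@v
m=(abs(X)<.006)&(Y>.06)&(Y<.106)
for a,b in sorted(zip(np.round(Y[m]*1000),np.round(P[m][:,2]*1000))): print(int(a),int(b),end="; ")
E
```

```text
[-0.443  0.515  0.188] [0.5517 0.3413 0.2021]
[-0.423  0.491  0.137] [0.5518 0.3413 0.2022]
[-0.381  0.508  0.23 ] [0.5517 0.3413 0.2021]
60 99; 60 143; 61 95; 62 13; 62 96; 62 97; 62 100; 62 102; 62 104; 62 106; 62 117; 62 120; 62 144; 62 144; 62 145; 63 98; 63 98; 63 102; 63 104; 63 107; 63 109; 63 112; 63 113; 63 115; 63 126; 63 146; 64 8; 64 89; 64 97; 64 106; 64 107; 64 109; 64 145; 65 93; 65 107; 65 121; 65 143; 65 145; 65 145; 66 144; 67 143; 67 146; 68 143; 69 145; 69 146; 70 142; 70 144; 70 147; 71 143; 71 145; 72 147; 73 143; 73 146; 75 143; 75 145; 76 144; 76 144; 77 145; 77 145; 79 143; 80 144; 80 144; 81 145; 81 153; 81 156; 82 142; 82 144; 82 146; 82 147; 82 148; 82 152; 83 148; 83 149; 84 141; 84 143; 84 147; 84 152; 84 154; 84 155; 84 157; 86 154; 86 438; 86 439; 86 439; 86 441; 86 442; 86 443; 86 443; 86 445; 86 454; 86 455; 86 456; 86 459; 86 464; 86 479; 86 484; 87 142; 87 145; 87 154; 87 156; 87 379; 87 427; 87 427; 87 429; 87 436; 87 439; 87 440; 87 443; 87 444; 87 446; 87 452; 87 456; 87 473; 87 482; 87 492; 87 494; 87 507; 87 510; 88 149; 88 154; 88 155; 88 428
[... 3419 characters left out ...]
01 357; 101 364; 102 131; 102 153; 102 166; 102 269; 102 300; 102 301; 102 313; 103 153; 103 156; 103 158; 103 162; 103 269; 103 295; 103 303; 103 306; 103 356; 104 135; 104 141; 104 158; 104 158; 104 162; 104 164; 104 165; 104 167; 104 168; 104 171; 104 285; 104 285; 104 288; 104 292; 104 301; 104 303; 104 305; 104 322; 105 131; 105 135; 105 155; 105 159; 105 159; 105 167; 105 273; 105 278; 105 280; 105 281; 105 282; 105 285; 105 286; 105 288; 105 289; 105 291; 105 291; 105 292; 105 293; 105 300; 105 301; 105 302; 105 306; 105 306; 105 312; 105 313; 105 314; 105 316; 105 319; 105 321; 106 164; 106 166; 106 276; 106 276; 106 285; 106 289; 106 293; 106 295; 106 296; 106 308; 106 310; 106 311;
```

Bolt tip is at holder y ≈ 82 mm (about 23–24 mm of travel, its full throw). Handing in.

```bash
python3 -c "
from station import *
print(finish_job())"
```

```text
the job is handed in; nothing more can be done
None
```

I handed the job in with the bar in both troughs, the key fully in and turned about a quarter clockwise, and the bolt out about 23 mm over the bar's end; the gripper is still holding the key turned, but no verdict came back.

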